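# Start the star knob on the boom counterweight and spin it home

## Task

Lock the loose iron disc on the microphone-boom counterweight with its star knob: set the knob squarely over the threaded spigot and, pressing only lightly, turn it backwards (counter-clockwise from above) until you feel it climb and then drop off the start of the thread. From there turn it clockwise until it is fully home and bears on the disc, then let go; leave the other things on the bench where they are.

Things in the scene. Friction and masses are not known exactly. Their poses are not given: they have to be found in the camera images.
- seat (a point): Counterweight on the bench: plywood board 180 x 150 x 18 mm, on it a stack of two dark iron discs 120 mm across with a steel spigot standing upright in their middle. This point is on the spigot's axis at the top face of the upper (loose) disc, 66 mm over the bench; z up. The spigot stands 31 mm above it.
- cradle: The fixed board with the lower disc and the spigot; origin under the board's centre, on the spigot's axis, x along its 180 mm side. Spigot: coarse round right-hand thread, three starts, lead 18 mm per turn, 27 mm over the ridges, ridges begin 24 mm above the disc; above that a bare nose 21 mm thick, tapered at the tip. Where round the axis the ridges begin is not measured and differs each time.
- knob_grip (a point): Star knob, the place to grip it: on its axis, 25 mm above its foot, half-way up the black star head (22 mm tall, 8 round lobes of 7 mm radius, 57 mm over opposite lobes, 54 mm across the flats between them). Lobes lie at 0, 45, 90.. degrees from its x axis. Through bore 24 mm inside its thread ridges.
- knob: The same star knob, 36 mm tall, 0.15 to 0.31 kg, lying foot down on the bench; origin at the centre of its foot, z up through the bore. Steel hub 45 mm wide below the head. Set on the spigot it first rests on the ridges with its foot 9 to 15 mm over the disc, by how it is turned; turned back it climbs to 15 and drops 5 mm at a start (every 120 degrees). It stays where it is when let go.
- disc: The loose upper iron disc, 120 mm across, 20 mm thick, 27 mm bore, 1.5 kg, already in place round the spigot; origin at the centre of its underside.
- pedal: Bystander: small metal effects pedal, 115 x 68 x 34 mm with three little knobs; origin at the centre of its underside.
- spare_disc: Bystander: smaller iron disc, 90 mm across, 16 mm thick, lying on the bench; origin at the centre of its underside.
- tape: Bystander: roll of black tape on a cardboard core, 104 mm across, 48 mm tall, lying flat; origin at the centre of its underside.
There are look-alikes about, which are no part of the job. Leave any purple or red look-alike of the disc alone.

How it is judged (in metres and radians):
On the way, in this order (a step that is already met when the one before it is completed fails the run):
1. the knob sits squarely on the spigot and rides at the top of its climb on the thread start (foot 13.5 to 16.5 mm above the disc) (z of knob in the frame of seat between 0.0135 and 0.0165 m and horizontal distance between knob and seat below 0.003 m and angle between knob's own z axis and vertical below 0.08 rad and contact force between knob and cradle above 0.2 N), for 0.05 s.
2. it has dropped off the start and rests in the thread (foot less than 10.8 mm above the disc) (z of knob in the frame of seat below 0.0108 m and horizontal distance between knob and seat below 0.003 m and angle between knob's own z axis and vertical below 0.08 rad and contact force between knob and cradle above 0.2 N), for 0.05 s.
At the end, for the whole second after the job is handed in: The knob is screwed fully home: its foot within 1 mm of the disc's seat plane and bearing on the disc, centred within 2 mm, square within 0.03 rad, at rest and let go (z of knob in the frame of seat between -0.002 and 0.001 m and horizontal distance between knob and seat below 0.002 m and angle between knob's own z axis and vertical below 0.03 rad and contact force between knob and disc above 0.3 N and linear speed of knob below 0.02 m/s); the robot touches nothing.
It fails at once if the knob is forced against the thread with over 35 N before it is home (foot still more than 2 mm above the disc) (contact force between knob and cradle above 35 N and z of knob in the frame of seat above 0.002 m).
It fails at once if the pedal is moved by more than 15 mm (distance of pedal from where it was at the start of the episode above 0.015 m).
It fails at once if the spare disc is moved by more than 15 mm (distance of spare_disc from where it was at the start of the episode above 0.015 m).
It fails at once if the roll of tape is moved by more than 15 mm (distance of tape from where it was at the start of the episode above 0.015 m).
It also fails if it takes over 64 s, if anything falls off the work surface, if the arm or the gripper's body presses on something with over 40 N, if the wrist force passes 120 N, or if a joint passes its speed limit or range.

## Robot

A 6-joint arm with a two-finger parallel gripper is mounted at the origin on the work surface. World frame = base frame: x ahead of the robot, y to its left, z up, the work surface at z = 0. Lengths are in mm, angles in rad, forces in N, time in s.
With the tool pointing down it reaches from about 350 to 925 mm from the base axis. Payload 6.4 kg.
Tool frame: the origin (TCP) lies on the front face of the gripper's body, between the roots of the fingers; the fingertips stand 97 mm ahead of it and the grasp point (between the pads) lies 78 mm ahead of it; x points along the fingers, y is the direction in which the jaws open and shut, and the axes are right-handed (so a half turn about x gives the same grasp; the last joint's range is limited). The gripper opens to 94 mm and grips with 3 to 60 N. Pads are 16 mm wide; open, the fingers measure 119 mm over their backs; the gripper's body (75 mm by 177 mm) begins 78 mm behind the grasp point.
Start: joints at [1.117, 0.245, 1.558, -0, 1.339, -0.174], TCP at [179.503, 624.735, 302.655] pointing down, gripper open.
Joint ranges: [-3.13, 3.13], [-1.02, 2.26], [0.13, 2.54], [-0.95, 4.09], [0.21, 2.88], [-2.74, 2.74]. Speed limits (rad/s): [2.57, 2.57, 3.14, 3.14, 3.14, 3.14].

## Interface

Orientations are given as a unit quaternion [w, x, y, z].
In Python, from rig import observe, read_camera, hand_in gives the robot as it stands. The module is installed in compiled form; this text tells all that it offers.
- The arm moves only by the shell command python3 -m inch 'ROWS' [FORCE]. ROWS is JSON, a list of rows, each an object of numbers: "dx", "dy", "dz": the shift along the world's x, y, z in mm; "yaw": the turn about the world's z in rad; "grip": the gripper's target within -1 to 1 (shut at 1, half-way at 0, fully open at -1). A call has 1 to 5 rows; each row is the pose to reach, as a shift and turn from the pose commanded when the call began; what a row does not reach only later rows make up. A row lasts 1/8 s, in which the tool goes at most 62.5 mm and 10.7 degrees, less where a joint would pass 70% of its speed; a pose out of reach is approached as far as the arm can. A call with a gripper value outside its range is refused whole. The fingers move at their own pace and stop on an object; FORCE is the grip in N (left out, the last holds). Time passes only in rows, so rows that repeat a pose let the fingers close. It gives the time, the measured TCP pose, the force and the opening at its end, in the units of the state.
- observe(): the state, without advancing time (a new reading comes with each control period).
- read_camera(name): name is "side" or "top"; returns a dict with "color" (480x640x3 uint8, blue, green, red), "intrinsics" (3x3 intrinsics, pixels), "R" (3x3) and "t" (3): a world point X has camera coordinates R X + t. Camera axes: x right, y down, z forward; pixel columns grow to the right and rows downward; lengths in mm; the calibration is good to about 2 mm. A picture is of the moment at which its call begins. There is no depth.
- hand_in(): hands the job in, once; it reports no verdict.
The state is a dict: "time": time; "joint_pos": joint angles; "qd": joint speeds; "effort": joint torques, N m; "position": TCP position; "tcp_rot": TCP orientation; "wrist_force": force on the tool from outside, world axes, zero at the start; "wrist_torque": the same for the moment, N m; "opening": finger opening in mm.
Only numpy, scipy, OpenCV 4.12 (cv2) and the standard library are available. Lean on these libraries where they do the work, as an engineer would, in place of code of your own. Each camera call takes 0.05 s, during which the arm holds its last target.

## Working session

There is one attempt and no reset: what is moved stays moved. The work goes in short steps, Python scripts to look and compute and a shell command to move; the robot and the scene stay as the last step left them, time stands still between calls to the robot, and variables do not carry over. Pictures are saved under pics/ and viewed, and the job is handed in when it is done.

```bash
mkdir -p pics; python3 - <<'E'
from rig import *
import cv2
for n in("side","top"):
    c=read_camera(n); cv2.imwrite(f"pics/{n}0.png",c["color"]); print(n,c["intrinsics"].round(1).tolist(),c["R"].round(4).tolist(),c["t"].round(1).tolist())
s=observe(); print(s)
E
```

```text
side [[558.7, 0.0, 326.5], [0.0, 558.7, 236.7], [0.0, 0.0, 1.0]] [[-0.9953, -0.0946, 0.0225], [-0.0722, 0.5645, -0.8223], [0.0651, -0.82, -0.5686]] [544.3, 80.8, 1149.8]
top [[599.9, 0.0, 325.0], [0.0, 599.9, 234.7], [0.0, 0.0, 1.0]] [[-0.0244, -0.9993, -0.0268], [-0.9915, 0.0276, -0.1274], [0.1281, 0.0234, -0.9915]] [76.0, 587.2, 1326.5]
{'time': 0.1, 'joint_pos': array([ 1.11691653e+00,  2.45760808e-01,  1.55888513e+00, -1.10710418e-05,
        1.33871323e+00, -1.74113427e-01]), 'qd': array([-4.71642449e-04, -1.49810704e-03, -3.28609160e-03, -1.18826748e-05,
        3.86653479e-04, -1.36013103e-06]), 'effort': array([ 4.34679796e-04, -4.16914093e+01, -3.15524554e+01,  6.86856383e-02,
        3.10305948e-02, -3.48643516e-05]), 'position': array([179.32185129, 624.38228193, 301.64856019]), 'tcp_rot': array([ 0.70001054,  0.09799396,  0.7003891 , -0.09918436]), 'wrist_force': array([-0.9326723 , -0.3762128 , -0.18436135]), 'wrist_torque': array([ 0.04152088, -0.01302906,  0.05586154]), 'opening': 94.19452306058857}
```

View pics/side0.png

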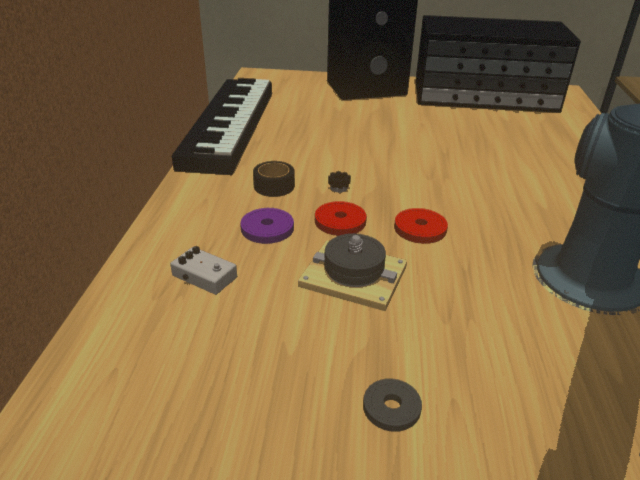

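View pics/top0.png

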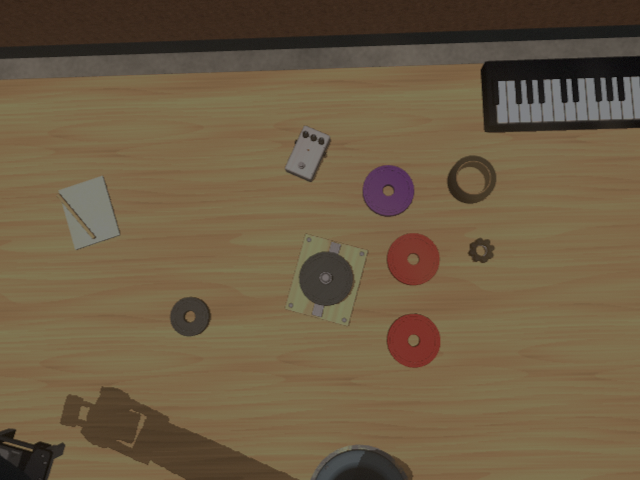

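The top view shows the only star-shaped black part at (481,251), seen in the side view at (339,181). The counterweight stack is at top (326,278) and side (355,255). The purple disc, the two red discs and the grey spare disc (190,316) are not part of the job. I'll enlarge both targets to confirm and measure them.

```bash
cat > h.py <<'E'
import numpy as np, cv2
from rig import *
def ray(c,u,v,z):
    K,R,t=map(np.asarray,(c["intrinsics"],c["R"],c["t"])); d=R.T@np.linalg.solve(K,[u,v,1]); o=-R.T@t
    return o+d*(z-o[2])/d[2]
def proj(c,X):
    p=np.asarray(c["intrinsics"])@(np.asarray(c["R"])@np.asarray(X,float)+c["t"]); return p[:2]/p[2]
def tri(c1,p1,c2,p2):
    P=[np.asarray(c["intrinsics"])@np.c_[np.asarray(c["R"]),c["t"]] for c in(c1,c2)]
    X=cv2.triangulatePoints(P[0],P[1],np.float64(p1).reshape(2,1),np.float64(p2).reshape(2,1)).ravel(); return X[:3]/X[3]
def crop(c,u,v,w,h,s,name):
    i=c["color"][v-h:v+h,u-w:u+w]; cv2.imwrite(name,cv2.resize(i,None,fx=s,fy=s,interpolation=cv2.INTER_CUBIC)); return i
E
python3 - <<'E'
from h import *
c=read_camera("top"); d=read_camera("side")
a=[cv2.resize(x["color"][v-h:v+h,u-h:u+h],(380,380),interpolation=cv2.INTER_CUBIC) for x,u,v,h in((c,481,251,22),(c,326,278,50),(d,339,181,22),(d,355,260,50))]
a=[cv2.convertScaleAbs(i,alpha=1.7) for i in a]
cv2.imwrite("pics/crop.png",cv2.resize(np.vstack([np.hstack(a[:2]),np.hstack(a[2:])]),(600,600)))
g=c["color"].astype(int)
def comp(c,u,v,h,th):
    i=c["color"][v-h:v+h,u-h:u+h]; m=(i.max(2)<th).astype(np.uint8)
    n,l,s,ce=cv2.connectedComponentsWithStats(m); k=1+s[1:,4].argmax()
    q,_=cv2.findContours((l==k).astype(np.uint8),0,2); q=max(q,key=cv2.contourArea)
    e=cv2.minEnclosingCircle(q); el=cv2.fitEllipse(q)
    return np.array(e[0])+[u-h,v-h],e[1],np.array(el[0])+[u-h,v-h],el[1]
for th in (60,80,100):
    r=comp(c,481,251,24,th); print(th,"knob",r, ray(c,*r[0],30), ray(c,*r[2],30))
    r=comp(c,326,278,40,th); print("disc",r, ray(c,*r[2],66))
E
```

```text
60 knob (array([475.5       , 250.55263138]), 9.565808296203613, array([474.36559296, 250.59593964]), (9.450716018676758, 16.473356246948242)) [ 544.41296403 -279.49510613   30.        ] [ 544.38379079 -276.93517335   30.        ]
disc (array([331.5, 277. ]), 3.0414812564849854, array([330.03230286, 276.89731216]), (5.743615627288818, 7.4189276695251465)) [491.23185691  51.10585138  66.        ]
80 knob (array([480.58642006, 249.80864143]), 12.984810829162598, array([480.51038361, 250.27109337]), (23.118406295776367, 23.889015197753906)) [ 545.79455271 -291.04234835   30.        ] [ 544.74710082 -290.81090143   30.        ]
disc (array([325.84429169, 278.41067123]), 27.009897232055664, array([325.81097031, 278.3544693 ]), (52.79475784301758, 53.09346008300781)) [488.25923005  60.50947655  66.        ]
100 knob (array([481. , 250.5]), 13.463011741638184, array([480.82522774, 250.13064766]), (23.60813331604004, 24.913440704345703)) [ 544.19647595 -291.8830024    30.        ] [ 545.04734464 -291.53786418   30.        ]
disc (array([325.95031357, 278.93838882]), 28.21637725830078, array([326.11175156, 278.34499741]), (53.929290771484375, 54.63461685180664)) [488.26290952  59.84465247  66.        ]
```

View pics/crop.png

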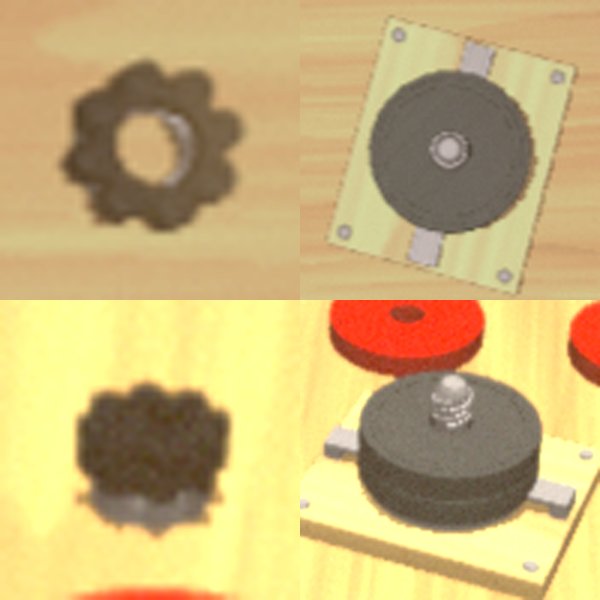

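```bash
python3 - <<'E'
from h import *
from scipy.spatial.transform import Rotation as Ro
c=read_camera("top"); d=read_camera("side"); s=observe()
# knob contour to plane z=36 (head top)
u,v,h=481,251,24
i=cv2.resize(c["color"][v-h:v+h,u-h:u+h],None,fx=8,fy=8,interpolation=cv2.INTER_CUBIC)
for th in (85,95,105):
    m=(i.max(2)<th).astype(np.uint8); q,_=cv2.findContours(m,0,1); q=max(q,key=cv2.contourArea)[:,0]
    m2=np.zeros_like(m); cv2.drawContours(m2,[q],-1,1,-1)
    P=np.array([ray(c,(x+.5)/8-.5+u-h,(y+.5)/8-.5+v-h,33)[:2] for x,y in q])
    e=cv2.fitEllipse(np.float32(P)); M=cv2.moments(np.float32(P)); ce=np.array([M["m10"]/M["m00"],M["m01"]/M["m00"]]); r=P-ce; a=np.arctan2(r[:,1],r[:,0]); R=np.hypot(*r.T)
    ag=np.linspace(-np.pi,np.pi,720,endpoint=False); o=a.argsort(); f=np.interp(ag,a[o],R[o],period=2*np.pi); C=(f*np.exp(-8j*ag)).mean(); 
    print(th,"c",ce,e[0],"R",R.max(),R.min(),"lobe deg",np.degrees(-np.angle(C)/8),abs(C)*2)
# side knob
i=d["color"][181-22:181+22,339-22:339+22]; m=(i.max(2)<75).astype(np.uint8); n,l,st,ce=cv2.connectedComponentsWithStats(m);k=1+st[1:,4].argmax(); ks=ce[k]+[317,159]; print("side knob",ks,st[k], tri(c,(480.8,250.2),d,ks))
# spigot nose: bright, low saturation blobs
for n,cc,u,v in(("top",c,326,278),("side",d,355,244)):
    i=cc["color"][v-14:v+14,u-14:u+14]; m=(i.min(2)>(110 if n=="top" else 110)).astype(np.uint8); k,l,st,ce=cv2.connectedComponentsWithStats(m); print(n,[(st[j].tolist(),(ce[j]+[u-14,v-14]).round(1).tolist()) for j in range(1,k) if st[j,4]>8])
R=Ro.from_quat(np.roll(s["tcp_rot"],-1)).as_matrix(); print(R.round(3)); print("seat proj",proj(d,(488,60,66)),proj(d,(488,60,97)),proj(c,(488,60,97)))
E
```

```text
85 c [ 544.65697402 -290.53849931] (544.6456909179688, -290.5333251953125) R 30.28702739012605 23.526619903808903 lobe deg 10.622556701045074 2.0798813378338665
95 c [ 544.69388975 -290.63195063] (544.6588134765625, -290.6047058105469) R 30.87488247709314 24.156751655838196 lobe deg 10.59657596042534 2.011530879122289
105 c [ 544.7195742  -290.72444523] (544.6854248046875, -290.66748046875) R 31.70736452057553 24.6972795823242 lobe deg 10.499911590687331 1.979541730324075
side knob [338.84210526 180.5625    ] [ 12  13  21  19 304] [ 544.84631919 -293.39650228   21.72499737]
top []
side [([12, 5, 7, 5, 21], [355.7, 237.2])]
[[-0.     0.276  0.961]
 [-0.001  0.961 -0.276]
 [-1.    -0.001 -0.   ]]
seat proj [354.26620402 249.48359203] [355.08243811 236.47229286] [325.68516027 277.67421984]
```

```bash
python3 - <<'E'
from h import *
c=read_camera("top"); d=read_camera("side")
for k in(c,d): print("cam",-np.asarray(k["R"]).T@k["t"])
print("knob@25",ray(c,480.75,250.2,25), proj(d,(545,-292.7,25)))
for n,cc,u,v in(("top",c,325.5,277.6),("side",d,355.5,241)):
    i=cc["color"]; u0,v0=int(u)-10,int(v)-12
    g=cv2.cvtColor(i,6)[v0:v0+26,u0:u0+22]; print(n,u0,v0); print(g)
E
python3 -m inch '[{"dx":60,"dy":-15},{"dx":120,"dy":-30},{"dx":180,"dy":-60},{"dx":230,"dy":-100},{"dx":270,"dy":-150}]'
```

```text
cam [ 414.18196394   28.64821523 1392.0735118 ]
cam [472.70980428 948.71445227 708.01085902]
knob@25 [ 545.37400338 -292.53420179   25.        ] [338.42732617 179.49523327]
top 315 265
[[ 61  61  61  62  62  59  61  61  61  61  61  61  61  59  60  59  60  59
   60  60  59  60]
 [ 60  62  62  60  61  61  61  61  60  61  61  61  61  61  60  60  60  60
   61  59  59  60]
 [ 62  63  62  59  60  62  61  59  61  60  61  60  60  61  61  62  61  60
   60  61  61  61]
 [ 63  61  61  60  61  62  62  60  62  60  62  62  60  60  61  62  62  59
   60  59  61  61]
 [ 61  62  61  60  60  61  60  60  60  60  62  61  60  61  61  61  60  59
   59  61  61  60]
 [ 62  61  61  60  60  62  61  60  62  62  62  60  61  61  61  59  61  61
   61  62  60  60]
 [ 61  60  61  60  62  61  61  62  61  61  60  58  58  62  60  61  61  61
   61  60  61  62]
 [ 60  61  60  61  62  61  57  62  84  90  77  72  80  71  61  63  60  61
   61  62  61  62]
 [ 63  61  61  61  60  59  79  78  69  70  68  66  71  85  84  68  61  61
   62  62  62  61]
 [ 61  61  61  60  62  82  87  71  75  89  96  97  80  69  81  73  51  56
   6
[... 3248 characters left out ...]
 124 103  84  71
   76  69  71  74]
 [ 72  71  71  59  86 101  77  70  72  74  80  83 124 109 101  93 107  79
   72  73  73  71]
 [ 71  70  70  56  64  77  80  89  96  99  93  86  93  91  87 114  82  72
   73  70  73  72]
 [ 72  70  71  56  55  66  71  70  77  84  83  84  84 127  93  85  57  61
   69  72  74  72]
 [ 73  74  72  59  52  62  67  66  75 114 126 126 101  97  72  66  49  63
   70  72  71  71]
 [ 71  72  73  70  63  65  66  67  73  84  91  90  73  73  64  61  56  68
   73  69  69  72]
 [ 72  71  71  71  68  64  65  67  70  72  71  70  70  69  66  65  67  71
   71  70  72  68]
 [ 69  74  72  73  72  73  73  70  67  68  66  68  67  70  70  68  69  72
   71  73  71  72]]invalid input
```

```bash
python3 -m inch '[{"dx":60,"dy":-15,"dz":0,"yaw":0,"grip":-1},{"dx":120,"dy":-30,"dz":0,"yaw":0,"grip":-1},{"dx":180,"dy":-55,"dz":0,"yaw":0,"grip":-1},{"dx":230,"dy":-90,"dz":0,"yaw":0,"grip":-1},{"dx":270,"dy":-140,"dz":0,"yaw":0,"grip":-1}]'
python3 - <<'E'
from h import *
c=read_camera("top");d=read_camera("side")
i=cv2.cvtColor(c["color"],6)
def blob(i,u0,v0,w,h,th,off=0):
    g=i[v0:v0+h,u0:u0+w].astype(float); W=np.clip(g-th,0,None); y,x=np.mgrid[:h,:w]; return (W*x).sum()/W.sum()+u0,(W*y).sum()/W.sum()+v0
p=blob(i,321,273,10,9,85); print(p,ray(c,*p,97))
P=blob(i,317,270,17,15,66); print(P,ray(c,*P,92))
q=blob(cv2.cvtColor(d["color"],6),351,234,10,6,100); print(q,tri(c,p,d,q))
E
```

```text
time: 1.02
position: [449.9, 485.5, 302.5]
tcp_rot: [0.7, 0.099, 0.7, -0.099]
wrist_force: [0.3, -0.3, 0.2]
opening: 93.9
(np.float64(325.0021119324182), np.float64(277.1752903907075)) [489.11337493  61.44734261  97.        ]
(np.float64(324.8843739676247), np.float64(277.5127188635613)) [488.67932236  61.84681698  92.        ]
(np.float64(nan), np.float64(nan)) [nan nan nan]<stdin>:5: RuntimeWarning: invalid value encountered in scalar divide
```

```bash
python3 -m inch '[{"dx":30,"dy":-55,"dz":0,"yaw":0.07,"grip":-1},{"dx":50,"dy":-115,"dz":0,"yaw":0.07,"grip":-1},{"dx":70,"dy":-175,"dz":0,"yaw":0.07,"grip":-1},{"dx":85,"dy":-235,"dz":0,"yaw":0.07,"grip":-1},{"dx":95,"dy":-295,"dz":0,"yaw":0.07,"grip":-1}]'
python3 -m inch '[{"dx":0,"dy":-60,"dz":0,"yaw":0,"grip":-1},{"dx":0,"dy":-120,"dz":0,"yaw":0,"grip":-1},{"dx":0,"dy":-180,"dz":0,"yaw":0,"grip":-1},{"dx":0,"dy":-240,"dz":0,"yaw":0,"grip":-1},{"dx":0,"dy":-300,"dz":0,"yaw":0,"grip":-1}]'
python3 -m inch '[{"dx":0,"dy":-60,"dz":0,"yaw":0,"grip":-1},{"dx":0,"dy":-120,"dz":0,"yaw":0,"grip":-1},{"dx":0,"dy":-182,"dz":0,"yaw":0,"grip":-1},{"dx":0,"dy":-182,"dz":-50,"yaw":0,"grip":-1},{"dx":0,"dy":-182,"dz":-100,"yaw":0,"grip":-1}]'
```

```text
time: 1.75
position: [543.1, 190.4, 302.9]
tcp_rot: [0.703, 0.074, 0.703, -0.074]
wrist_force: [0.8, -0.3, -1.0]
opening: 93.9
time: 2.38
position: [542.9, -109.5, 303.0]
tcp_rot: [0.704, 0.074, 0.703, -0.074]
wrist_force: [-0.2, 0.9, 0.6]
opening: 93.9
time: 3.0
position: [543.4, -290.9, 202.1]
tcp_rot: [0.704, 0.074, 0.703, -0.075]
wrist_force: [0.7, -0.1, 0.2]
opening: 94.1
```

```bash
python3 -m inch '[{"dx":1.8,"dy":-1.5,"dz":-40,"yaw":0,"grip":-1},{"dx":1.8,"dy":-1.5,"dz":-75,"yaw":0,"grip":-1},{"dx":1.8,"dy":-1.5,"dz":-99,"yaw":0,"grip":-1},{"dx":1.8,"dy":-1.5,"dz":-99,"yaw":0,"grip":-1},{"dx":1.8,"dy":-1.5,"dz":-99,"yaw":0,"grip":0}]' 5
python3 - <<'E'
from h import *
for n,u,v in(("top",481,251),("side",339,181)):
    crop(read_camera(n),u,v,50,50,5,f"pics/g1{n}.png")
print(observe()["position"])
E
```

```text
time: 3.62
position: [545.6, -291.9, 104.9]
tcp_rot: [0.704, 0.074, 0.703, -0.074]
wrist_force: [0.0, 0.3, -0.3]
opening: 87.2
[ 545.70419551 -292.29808361  105.44201069]
```

View pics/g1side.png

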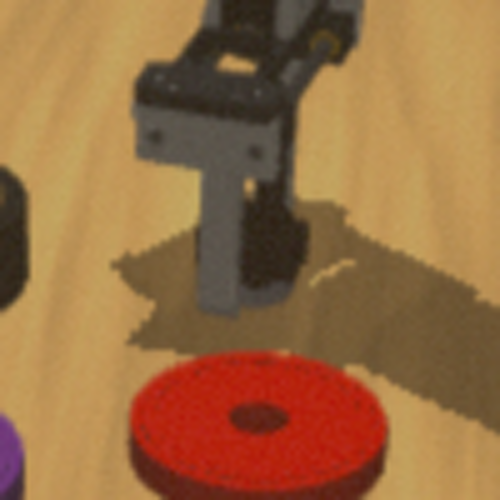

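The finger is down in front of the knob at crop (220,290), with the knob between the fingers. I'll close lightly.

```bash
python3 -m inch '[{"dx":0,"dy":0,"dz":-1,"yaw":0,"grip":1},{"dx":0,"dy":0,"dz":-1,"yaw":0,"grip":1},{"dx":0,"dy":0,"dz":-1,"yaw":0,"grip":1},{"dx":0,"dy":0,"dz":-1,"yaw":0,"grip":1},{"dx":0,"dy":0,"dz":-1,"yaw":0,"grip":1}]' 5
python3 -m inch '[{"dx":0,"dy":0,"dz":0,"yaw":0,"grip":1},{"dx":0,"dy":0,"dz":0,"yaw":0,"grip":1}]' 5
```

```text
time: 4.35
position: [544.9, -292.1, 103.0]
tcp_rot: [0.703, 0.074, 0.703, -0.074]
wrist_force: [-1.4, -0.1, 2.4]
opening: 53.3
time: 4.6
position: [544.9, -292.1, 103.0]
tcp_rot: [0.703, 0.074, 0.703, -0.074]
wrist_force: [-1.1, -1.1, 4.2]
opening: 53.7
```

```bash
python3 -m inch '[{"dx":0,"dy":0,"dz":0,"yaw":0,"grip":-0.6},{"dx":0,"dy":0,"dz":0,"yaw":0,"grip":-0.6},{"dx":0,"dy":0,"dz":0,"yaw":-0.18,"grip":-0.6},{"dx":0,"dy":0,"dz":0,"yaw":-0.36,"grip":-0.6},{"dx":0,"dy":0,"dz":0,"yaw":-0.54,"grip":-0.6}]' 5
python3 -m inch '[{"dx":0,"dy":0,"dz":0,"yaw":-0.18,"grip":-0.6},{"dx":0,"dy":0,"dz":0,"yaw":-0.36,"grip":-0.6},{"dx":0,"dy":0,"dz":0,"yaw":-0.54,"grip":-0.6},{"dx":0,"dy":0,"dz":0,"yaw":-0.72,"grip":-0.6},{"dx":0,"dy":0,"dz":0,"yaw":-0.9,"grip":-0.6}]' 5
python3 -m inch '[{"dx":0,"dy":0,"dz":0,"yaw":-0.131,"grip":-0.6},{"dx":0,"dy":0,"dz":0,"yaw":-0.131,"grip":1},{"dx":0,"dy":0,"dz":0,"yaw":-0.131,"grip":1},{"dx":0,"dy":0,"dz":0,"yaw":-0.131,"grip":1},{"dx":0,"dy":0,"dz":0,"yaw":-0.131,"grip":1}]' 5
python3 -m inch '[{"dx":0,"dy":0,"dz":0,"yaw":0,"grip":1},{"dx":0,"dy":0,"dz":0,"yaw":0,"grip":1},{"dx":0,"dy":0,"dz":0,"yaw":0,"grip":1}]' 20
```

```text
time: 5.22
position: [544.5, -291.5, 102.1]
tcp_rot: [0.657, 0.261, 0.658, -0.261]
wrist_force: [0.8, -0.5, 0.3]
opening: 75.1
time: 5.85
position: [544.5, -291.5, 102.1]
tcp_rot: [0.478, 0.521, 0.479, -0.521]
wrist_force: [0.7, -0.7, 0.5]
opening: 75.5
time: 6.48
position: [544.6, -291.7, 102.5]
tcp_rot: [-0.445, -0.55, -0.445, 0.55]
wrist_force: [-0.1, 0.1, -1.2]
opening: 53.9
time: 6.85
position: [544.7, -291.8, 102.5]
tcp_rot: [-0.445, -0.55, -0.445, 0.55]
wrist_force: [0.0, 0.5, -1.9]
opening: 53.0
```

```bash
python3 -m inch '[{"dx":0,"dy":0,"dz":25,"yaw":0,"grip":1},{"dx":0,"dy":0,"dz":65,"yaw":0,"grip":1},{"dx":0,"dy":0,"dz":110,"yaw":0,"grip":1},{"dx":-8,"dy":40,"dz":135,"yaw":0,"grip":1},{"dx":-18,"dy":95,"dz":135,"yaw":0,"grip":1}]' 20
python3 -m inch '[{"dx":-10,"dy":55,"dz":0,"yaw":0,"grip":1},{"dx":-20,"dy":110,"dz":0,"yaw":0,"grip":1},{"dx":-28,"dy":165,"dz":0,"yaw":0,"grip":1},{"dx":-36,"dy":220,"dz":0,"yaw":0,"grip":1},{"dx":-38,"dy":250,"dz":0,"yaw":0,"grip":1}]' 20
python3 -m inch '[{"dx":0,"dy":8,"dz":0,"yaw":0,"grip":1},{"dx":0,"dy":8,"dz":0,"yaw":0,"grip":1}]' 20
python3 - <<'E'
from h import *
p=[]
for k in range(4):
    c=read_camera("top"); d=read_camera("side"); s=observe(); p.append(s["position"])
print(np.mean(p,0),np.std(p,0),s["opening"],s["wrist_force"],s["joint_pos"].round(2))
crop(c,326,278,60,60,5,"pics/c_top.png");crop(d,355,240,60,60,5,"pics/c_side.png")
E
```

```text
time: 7.48
position: [527.7, -197.4, 240.8]
tcp_rot: [0.446, 0.551, 0.442, -0.549]
wrist_force: [0.4, -0.0, -1.2]
opening: 53.5
time: 8.1
position: [487.9, 55.4, 237.6]
tcp_rot: [0.445, 0.549, 0.445, -0.549]
wrist_force: [-0.1, -0.1, -0.6]
opening: 52.9
time: 8.35
position: [488.9, 60.9, 237.7]
tcp_rot: [-0.445, -0.549, -0.445, 0.55]
wrist_force: [-0.1, -0.5, -1.9]
opening: 53.2
[488.94599458  60.31719796 237.64232362] [0.06356164 0.19777475 0.01852521] 53.31296427082295 [-0.59506002 -0.49325828 -1.54943152] [-0.11 -0.06  2.01 -0.    1.19  0.1 ]
```

View pics/c_side.png

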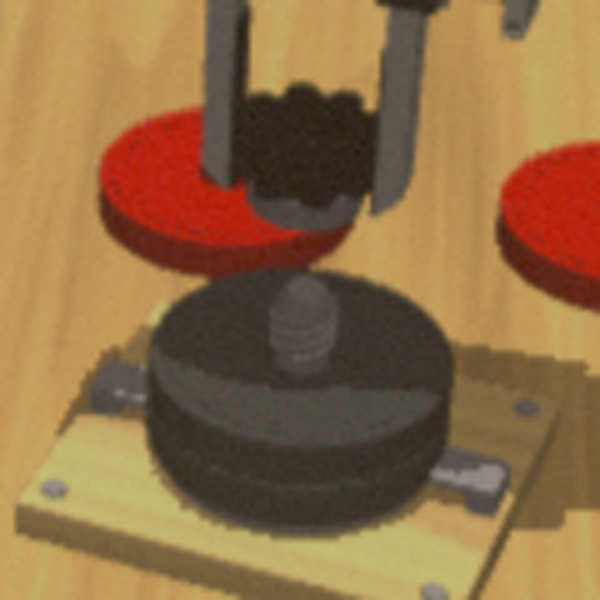

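View pics/c_top.png

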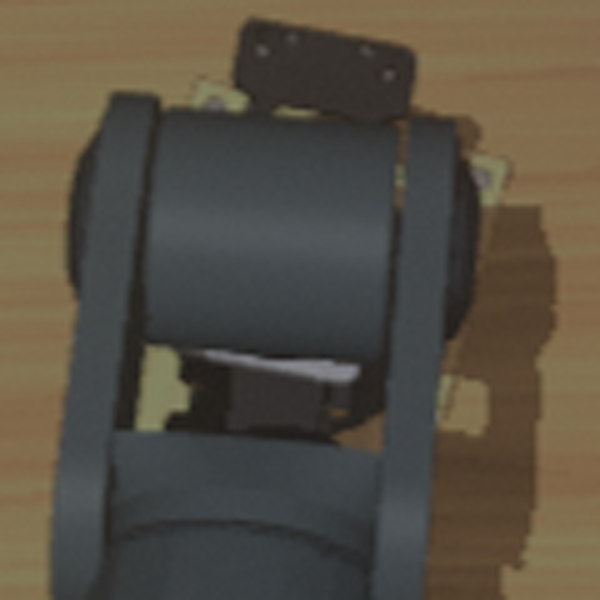

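```bash
python3 - <<'E'
from h import *
d=read_camera("side")
i=cv2.convertScaleAbs(d["color"][205:255,325:385],alpha=2.2); cv2.imwrite("pics/z.png",cv2.resize(i,(720,600),interpolation=cv2.INTER_CUBIC))
g=cv2.cvtColor(d["color"],6)
for r in (211,214,217,220,222,224,225,226,238,240,243,246,249): print(r,g[r,338:378])
x,y=489,60.3
for z in (135,140,145,160,170): print(z,proj(d,(x,y,z)))
for z in (66,80,90,97): print(z,proj(d,(489,61.5,z)))
E
```

```text
211 [87 88 79 48 36 40 34 39 42 39 37 41 39 39 40 38 37 36 37 43 39 38 43 39
 37 41 35 35 38 41 38 40 70 84 86 86 87 87 73 91]
214 [ 84  85  69  46  36  36  38  40  37  38  38  42  33  43  36  37  36  40
  35  33  41  37  38  40  39  40  37  41  36  39  39  48  79  86  88  86
  84  88  81 103]
217 [ 70  81  74  61  64  70  65  57  43  39  34  40  42  42  38  40  37  39
  41  38  38  33  39  38  40  41  39  35  35  36  43  55  80  86  87  84
  85  82 114 147]
220 [ 73  81  73  76  74  79  77  65  66  60  61  56  61  65  71  74  74  46
  45  43  42  43  44  51  72  76  69  64  66  95 146  82  82  84  87  93
 118 144 154 153]
222 [ 78  74  79  74  76  78  76  75  70  64  67  68  69  72  72  71  72  72
  71  67  67  65  64  70  69  69  67  66  84 145 135  86  95 121 145 152
 158 158 157 154]
224 [ 75  78  80  76  72  75  75  75  78  78  78  76  73  71  68  68  72  70
  69  72  70  72  72  70  68  67  64  78 144 160 161 158 158 163 160 159
 161 158 156 153]
225 [ 74  79  79  74  76  78  78  77  72  74  78  77  78  71  73  75  75  68
  73  73  70  70  67  63  59  58  58  93 154 161 160 163
[... 462 characters left out ...]
3 51 51 51 52 51 53 51 55 56 62 94]
243 [52 54 51 52 54 54 56 53 53 52 56 68 75 76 76 77 77 76 75 74 73 75 72 82
 69 50 53 54 50 51 51 54 56 53 52 50 53 50 51 52]
246 [54 53 53 51 55 52 50 50 52 54 54 75 75 77 80 80 83 84 85 80 78 80 82 84
 66 57 54 54 51 53 53 52 54 52 54 45 52 55 52 52]
249 [55 54 53 57 52 53 58 52 52 54 50 60 71 74 77 80 77 82 78 76 74 81 82 67
 53 55 56 52 53 51 56 50 51 53 51 51 53 52 56 50]
135 [355.58335548 219.9786503 ]
140 [355.72164504 217.75124122]
145 [355.86068374 215.51176602]
160 [356.28235597 208.71995519]
170 [356.56733013 204.12991948]
66 [353.71484224 249.89291089]
80 [354.0765345  244.06585674]
90 [354.33815076 239.85108012]
97 [354.52292737 236.87423087]
```

View pics/z.png

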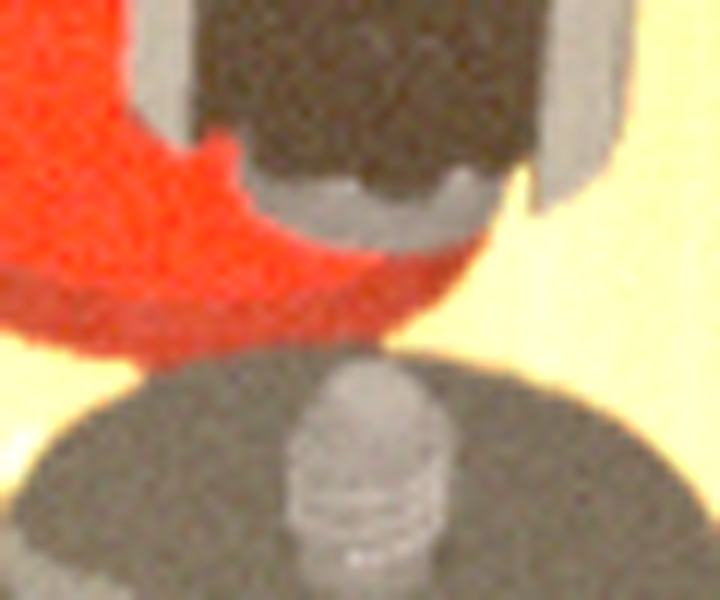

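```bash
python3 - <<'E'
from h import *
d=read_camera("side")
s0=cv2.imread("pics/side0.png"); g=cv2.cvtColor(s0,6).astype(int)
# spigot subpixel edges by row, in both images
def edges(g,r,c0,c1):
    row=g[r,c0:c1].astype(float); row=np.interp(np.arange(0,len(row),.1),np.arange(len(row)),row)
    gr=np.gradient(cv2.GaussianBlur(row.reshape(1,-1),(0,0),6).ravel()); a=gr.argmax();b=gr.argmin(); return c0+a/10,c0+b/10
g1=cv2.cvtColor(d["color"],6)
for r in range(235,253):
    print(r,edges(g,r,344,367),edges(g1,r,344,367),"mid",np.mean(edges(g1,r,344,367)).round(2),np.mean(edges(g,r,344,367)).round(2))
# disc side walls: dark mask widths
m=(s0.max(2)<100)
for r in range(255,272,2):
    k=np.where(m[r,315:395])[0]; print(r,k.min()+315,k.max()+315,(k.min()+k.max())/2+315)
# rim extremes vs projected rim of disc centre (489,61.5)
for x in (489,487):
  for z in (47,66):
    t=np.linspace(0,6.283,721); P=np.array([proj(d,(x+60*np.cos(a),61.5+60*np.sin(a),z)) for a in t]); print(x,z,P.min(0),P.max(0))
E
```

```text
235 (np.float64(352.6), np.float64(357.7)) (np.float64(364.3), np.float64(357.5)) mid 360.9 355.15
236 (np.float64(352.2), np.float64(359.1)) (np.float64(352.1), np.float64(359.1)) mid 355.6 355.65
237 (np.float64(351.7), np.float64(359.6)) (np.float64(351.6), np.float64(359.5)) mid 355.55 355.65
238 (np.float64(352.3), np.float64(359.6)) (np.float64(350.6), np.float64(360.4)) mid 355.5 355.95
239 (np.float64(354.6), np.float64(361.9)) (np.float64(350.0), np.float64(361.7)) mid 355.85 358.25
240 (np.float64(351.1), np.float64(362.5)) (np.float64(349.4), np.float64(362.2)) mid 355.8 356.8
241 (np.float64(348.3), np.float64(362.8)) (np.float64(348.6), np.float64(362.5)) mid 355.55 355.55
242 (np.float64(348.3), np.float64(362.6)) (np.float64(348.4), np.float64(362.5)) mid 355.45 355.45
243 (np.float64(360.3), np.float64(362.0)) (np.float64(348.7), np.float64(361.9)) mid 355.3 361.15
244 (np.float64(358.9), np.float64(361.4)) (np.float64(348.4), np.float64(362.5)) mid 355.45 360.15
245 (np.float64(357.9), np.float64(359.9)) (np.float64(348.5), np.float64(361.8)) mid 355.15 358.9
246 (np
[... 396 characters left out ...]
loat64(357.3), np.float64(359.0)) (np.float64(349.3), np.float64(360.4)) mid 354.85 358.15
251 (np.float64(353.5), np.float64(358.7)) (np.float64(353.5), np.float64(360.5)) mid 357.0 356.1
252 (np.float64(353.6), np.float64(356.6)) (np.float64(349.5), np.float64(360.3)) mid 354.9 355.1
255 324 384 354.0
257 324 384 354.0
259 315 384 349.5
261 315 384 349.5
263 324 384 354.0
265 324 384 354.0
267 325 383 354.0
269 325 383 354.0
271 326 382 354.0
489 47 [322.88526195 240.23401435] [383.64417284 276.72863926]
489 66 [323.06813021 232.63068462] [384.42963811 268.7850173 ]
487 47 [323.89265142 240.30440051] [384.66116869 276.81010476]
487 66 [324.0855022  232.70087046] [385.45680789 268.8663358 ]
```

```bash
python3 -m inch '[{"dx":-1,"dy":1,"dz":-15,"yaw":0,"grip":1},{"dx":-1,"dy":1,"dz":-30,"yaw":0,"grip":1},{"dx":-1,"dy":1,"dz":-36,"yaw":0,"grip":1},{"dx":-1,"dy":1,"dz":-36,"yaw":0,"grip":1}]' 20
python3 -m inch '[{"dx":0,"dy":0,"dz":-2,"yaw":0,"grip":1},{"dx":0,"dy":0,"dz":-4,"yaw":0,"grip":1},{"dx":0,"dy":0,"dz":-4,"yaw":0,"grip":1}]' 20
```

```text
time: 9.35
position: [487.3, 62.2, 200.7]
tcp_rot: [-0.444, -0.549, -0.445, 0.55]
wrist_force: [1.7, 0.9, -1.8]
opening: 52.7
time: 9.72
position: [487.8, 62.2, 197.7]
tcp_rot: [0.445, 0.55, 0.445, -0.55]
wrist_force: [-0.1, -0.1, -2.6]
opening: 53.2
```

```bash
python3 -m inch '[{"dx":0,"dy":0,"dz":-2,"yaw":0,"grip":1},{"dx":0,"dy":0,"dz":-4,"yaw":0,"grip":1},{"dx":0,"dy":0,"dz":-4,"yaw":0,"grip":1}]' 20
python3 - <<'E'
from h import *
p=[];f=[];t=[]
for k in range(4): c=read_camera("side"); s=observe();p.append(s["position"]);f.append(s["wrist_force"]);t.append(s["wrist_torque"])
print(np.mean(p,0),np.mean(f,0),np.std(f,0),np.mean(t,0))
crop(c,355,240,40,40,8,"pics/d1.png")
E
```

```text
time: 10.1
position: [487.6, 62.2, 193.4]
tcp_rot: [-0.445, -0.55, -0.445, 0.55]
wrist_force: [0.9, -1.3, -1.2]
opening: 53.3
[487.75643726  62.14987821 193.64698531] [ 0.14496094 -0.05016704 -1.742786  ] [0.29893445 0.24052138 0.40981532] [-0.08373653  0.07646747  0.00168392]
```

View pics/d1.png

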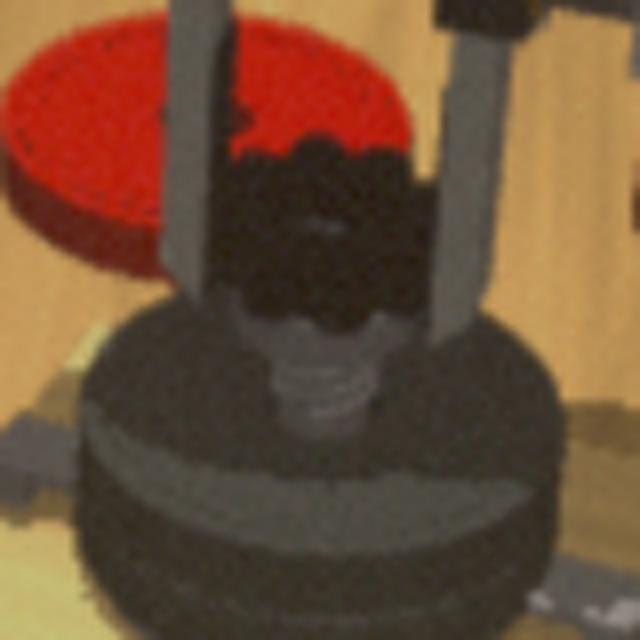

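The knob's hub is now over the nose (crop 325,370), with no lateral force. I'll keep going down.

```bash
python3 -m inch '[{"dx":0,"dy":0,"dz":-2,"yaw":0,"grip":1},{"dx":0,"dy":0,"dz":-4,"yaw":0,"grip":1},{"dx":0,"dy":0,"dz":-6,"yaw":0,"grip":1},{"dx":0,"dy":0,"dz":-6,"yaw":0,"grip":1}]' 20
python3 -m inch '[{"dx":0,"dy":0,"dz":-1,"yaw":0,"grip":1},{"dx":0,"dy":0,"dz":-2,"yaw":0,"grip":1},{"dx":0,"dy":0,"dz":-2,"yaw":0,"grip":1}]' 20
```

```text
time: 10.8
position: [487.6, 62.2, 187.3]
tcp_rot: [-0.445, -0.55, -0.445, 0.55]
wrist_force: [-0.6, -0.2, -1.8]
opening: 52.9
time: 11.18
position: [487.6, 62.1, 185.5]
tcp_rot: [-0.445, -0.55, -0.445, 0.55]
wrist_force: [-0.9, -0.1, -2.1]
opening: 53.1
```

```bash
python3 -m inch '[{"dx":0,"dy":0,"dz":-1,"yaw":0,"grip":1},{"dx":0,"dy":0,"dz":-1,"yaw":0,"grip":1}]' 20
python3 -m inch '[{"dx":0,"dy":0,"dz":-1,"yaw":0,"grip":1},{"dx":0,"dy":0,"dz":-1,"yaw":0,"grip":1}]' 20
python3 -m inch '[{"dx":0,"dy":0,"dz":-1,"yaw":0,"grip":1},{"dx":0,"dy":0,"dz":-1,"yaw":0,"grip":1}]' 20
```

```text
time: 11.42
position: [487.7, 62.1, 184.5]
tcp_rot: [-0.445, -0.55, -0.445, 0.55]
wrist_force: [-1.2, -0.7, -2.0]
opening: 53.2
time: 11.68
position: [487.7, 62.1, 183.5]
tcp_rot: [-0.445, -0.55, -0.445, 0.55]
wrist_force: [-1.1, -0.2, -1.2]
opening: 52.7
time: 11.92
position: [487.7, 62.1, 182.5]
tcp_rot: [-0.445, -0.55, -0.445, 0.55]
wrist_force: [-2.1, -0.8, -1.3]
opening: 53.1
```

```bash
python3 -m inch '[{"dx":-0.5,"dy":0,"dz":-0.5,"yaw":0,"grip":1},{"dx":-0.5,"dy":0,"dz":-0.7,"yaw":0,"grip":1}]' 20
python3 -m inch '[{"dx":0,"dy":0,"dz":-0.7,"yaw":0,"grip":1},{"dx":0,"dy":0,"dz":-0.7,"yaw":0,"grip":1}]' 20
python3 -m inch '[{"dx":0,"dy":0,"dz":-0.7,"yaw":0,"grip":1},{"dx":0,"dy":0,"dz":-0.7,"yaw":0,"grip":1}]' 20
```

```text
time: 12.18
position: [487.5, 62.1, 182.1]
tcp_rot: [0.445, 0.55, 0.445, -0.549]
wrist_force: [-1.2, -0.2, -0.5]
opening: 52.9
time: 12.42
position: [487.4, 62.2, 181.3]
tcp_rot: [0.445, 0.55, 0.445, -0.55]
wrist_force: [0.2, 0.2, -1.0]
opening: 53.1
time: 12.68
position: [487.3, 62.2, 180.6]
tcp_rot: [0.445, 0.55, 0.445, -0.55]
wrist_force: [0.0, -0.1, -1.7]
opening: 53.3
```

```bash
python3 -m inch '[{"dx":0,"dy":0,"dz":-0.7,"yaw":0,"grip":1},{"dx":0,"dy":0,"dz":-0.7,"yaw":0,"grip":1}]' 20
python3 -m inch '[{"dx":0,"dy":0,"dz":-0.7,"yaw":0,"grip":1},{"dx":0,"dy":0,"dz":-0.7,"yaw":0,"grip":1}]' 20
```

```text
time: 12.92
position: [487.4, 62.2, 180.0]
tcp_rot: [0.445, 0.55, 0.445, -0.55]
wrist_force: [0.2, 0.0, -0.5]
opening: 52.7
time: 13.18
position: [487.5, 62.2, 179.8]
tcp_rot: [0.445, 0.55, 0.445, -0.55]
wrist_force: [-3.3, 0.3, 4.7]
opening: 52.8
```

```bash
python3 -m inch '[{"dx":-0.2,"dy":0,"dz":0.3,"yaw":0.12,"grip":1},{"dx":-0.2,"dy":0,"dz":0.6,"yaw":0.24,"grip":1}]' 20
python3 -m inch '[{"dx":0,"dy":0,"dz":0.35,"yaw":0.12,"grip":1},{"dx":0,"dy":0,"dz":0.7,"yaw":0.24,"grip":1}]' 20
```

```text
time: 13.42
position: [486.8, 62.1, 180.2]
tcp_rot: [0.508, 0.491, 0.509, -0.492]
wrist_force: [-2.9, -0.2, 6.5]
opening: 53.0
time: 13.68
position: [486.7, 62.1, 180.9]
tcp_rot: [0.563, 0.427, 0.564, -0.427]
wrist_force: [-4.4, -0.3, 5.2]
opening: 53.2
```

```bash
python3 -m inch '[{"dx":-0.2,"dy":0,"dz":0.35,"yaw":0.12,"grip":1},{"dx":-0.2,"dy":0,"dz":0.7,"yaw":0.24,"grip":1}]' 20
python3 -m inch '[{"dx":0,"dy":0,"dz":0.35,"yaw":0.12,"grip":1},{"dx":0,"dy":0,"dz":0.7,"yaw":0.24,"grip":1}]' 20
```

```text
time: 13.92
position: [486.6, 62.1, 181.5]
tcp_rot: [0.61, 0.356, 0.611, -0.357]
wrist_force: [-4.3, -0.8, 6.5]
opening: 52.8
time: 14.18
position: [486.5, 62.1, 182.1]
tcp_rot: [0.648, 0.281, 0.649, -0.281]
wrist_force: [-3.7, 0.1, 5.3]
opening: 53.1
```

```bash
python3 -m inch '[{"dx":0,"dy":0,"dz":0.3,"yaw":0.1,"grip":1},{"dx":0,"dy":0,"dz":0.6,"yaw":0.2,"grip":1}]' 20
python3 -m inch '[{"dx":0,"dy":0,"dz":0.3,"yaw":0.1,"grip":1},{"dx":0,"dy":0,"dz":0.5,"yaw":0.2,"grip":1}]' 20
```

```text
time: 14.42
position: [486.5, 62.1, 182.5]
tcp_rot: [0.673, 0.215, 0.674, -0.215]
wrist_force: [-3.2, 0.5, 2.7]
opening: 53.0
time: 14.68
position: [486.4, 62.3, 182.6]
tcp_rot: [0.691, 0.147, 0.692, -0.147]
wrist_force: [-2.5, 0.7, 1.6]
opening: 53.2
```

```bash
python3 -m inch '[{"dx":0,"dy":0,"dz":0,"yaw":0.08,"grip":1},{"dx":0,"dy":0,"dz":0,"yaw":0.15,"grip":1}]' 20
python3 -m inch '[{"dx":0,"dy":0,"dz":0,"yaw":0.08,"grip":1},{"dx":0,"dy":0,"dz":0,"yaw":0.15,"grip":1}]' 20
```

```text
time: 14.92
position: [486.5, 62.1, 182.4]
tcp_rot: [0.701, 0.095, 0.701, -0.095]
wrist_force: [-0.8, -0.2, -1.4]
opening: 53.2
time: 15.18
position: [486.4, 62.1, 182.3]
tcp_rot: [0.706, 0.042, 0.706, -0.042]
wrist_force: [-0.2, -0.4, -1.9]
opening: 53.3
```

```bash
python3 -m inch '[{"dx":0,"dy":0,"dz":-1,"yaw":0,"grip":1},{"dx":0,"dy":0,"dz":-2,"yaw":0,"grip":1},{"dx":0,"dy":0,"dz":-2,"yaw":0,"grip":1}]' 20
python3 -m inch '[{"dx":0,"dy":0,"dz":-0.7,"yaw":0,"grip":1},{"dx":0,"dy":0,"dz":-1.4,"yaw":0,"grip":1},{"dx":0,"dy":0,"dz":-1.4,"yaw":0,"grip":1}]' 20
```

```text
time: 15.55
position: [486.6, 62.0, 180.6]
tcp_rot: [0.706, 0.043, 0.706, -0.043]
wrist_force: [-0.9, -1.9, -1.7]
opening: 52.8
time: 15.92
position: [486.8, 61.9, 179.5]
tcp_rot: [0.706, 0.042, 0.706, -0.043]
wrist_force: [-3.4, -2.8, 0.9]
opening: 53.0
```

```bash
python3 -m inch '[{"dx":0,"dy":0,"dz":-0.6,"yaw":0,"grip":1},{"dx":0,"dy":0,"dz":-0.6,"yaw":0,"grip":1}]' 20
python3 - <<'E'
from h import *
p=[];f=[];t=[]
for k in range(4): c=read_camera("side"); s=observe();p.append(s["position"]);f.append(s["wrist_force"]);t.append(s["wrist_torque"])
print(np.mean(p,0),np.mean(f,0),np.mean(t,0))
crop(c,355,240,40,40,8,"pics/d2.png")
E
```

```text
time: 16.18
position: [486.8, 62.0, 179.0]
tcp_rot: [0.706, 0.042, 0.706, -0.043]
wrist_force: [-2.9, -4.7, 0.7]
opening: 53.0
[486.7823673   61.94096067 178.98370219] [-3.17298425 -4.05139294  1.35733814] [-0.81148194  0.61178818 -0.01827654]
```

View pics/d2.png

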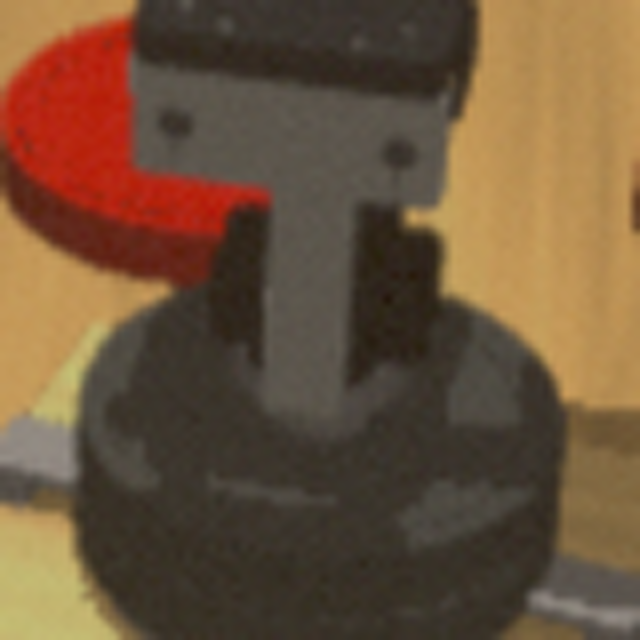

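```bash
python3 -m inch '[{"dx":-0.5,"dy":-0.5,"dz":-0.3,"yaw":0,"grip":1},{"dx":-0.5,"dy":-0.5,"dz":-0.5,"yaw":0,"grip":1}]' 20
python3 -m inch '[{"dx":0,"dy":0,"dz":-0.5,"yaw":0,"grip":1},{"dx":0,"dy":0,"dz":-0.5,"yaw":0,"grip":1}]' 20
```

```text
time: 16.62
position: [486.6, 61.8, 178.8]
tcp_rot: [0.706, 0.043, 0.706, -0.043]
wrist_force: [-2.1, -1.1, 3.5]
opening: 53.0
time: 16.88
position: [486.7, 61.8, 178.6]
tcp_rot: [0.706, 0.043, 0.706, -0.043]
wrist_force: [-3.5, -1.7, 5.8]
opening: 52.9
```

```bash
python3 -m inch '[{"dx":-0.2,"dy":0,"dz":-0.25,"yaw":-0.1,"grip":1},{"dx":-0.2,"dy":0,"dz":-0.55,"yaw":-0.2,"grip":1}]' 20
python3 -m inch '[{"dx":0,"dy":0,"dz":-0.25,"yaw":-0.1,"grip":1},{"dx":0,"dy":0,"dz":-0.55,"yaw":-0.2,"grip":1}]' 20
```

```text
time: 17.12
position: [486.7, 61.5, 178.1]
tcp_rot: [0.698, 0.114, 0.697, -0.114]
wrist_force: [-2.7, -3.2, 3.8]
opening: 53.2
time: 17.38
position: [486.7, 61.5, 177.5]
tcp_rot: [0.683, 0.183, 0.683, -0.183]
wrist_force: [-2.2, -3.2, 4.2]
opening: 53.1
```

```bash
python3 -m inch '[{"dx":0,"dy":-0.2,"dz":-0.43,"yaw":-0.15,"grip":1},{"dx":0,"dy":-0.2,"dz":-0.86,"yaw":-0.3,"grip":1},{"dx":0,"dy":-0.2,"dz":-1.29,"yaw":-0.45,"grip":1}]' 20
python3 -m inch '[{"dx":0,"dy":0,"dz":-0.43,"yaw":-0.15,"grip":1},{"dx":0,"dy":0,"dz":-0.86,"yaw":-0.3,"grip":1},{"dx":0,"dy":0,"dz":-1.29,"yaw":-0.45,"grip":1}]' 20
```

```text
time: 17.75
position: [486.6, 61.5, 176.2]
tcp_rot: [0.625, 0.332, 0.624, -0.331]
wrist_force: [-2.4, -1.2, 4.2]
opening: 52.7
time: 18.12
position: [486.7, 61.5, 174.9]
tcp_rot: [0.535, 0.463, 0.535, -0.462]
wrist_force: [-0.5, -1.8, 4.2]
opening: 53.2
```

```bash
python3 -m inch '[{"dx":0,"dy":0,"dz":-0.43,"yaw":-0.15,"grip":1},{"dx":0,"dy":0,"dz":-0.86,"yaw":-0.3,"grip":1},{"dx":0,"dy":0,"dz":-1.29,"yaw":-0.45,"grip":1},{"dx":0,"dy":0,"dz":-1.72,"yaw":-0.6,"grip":1}]' 20
python3 -m inch '[{"dx":0,"dy":0,"dz":-0.43,"yaw":-0.15,"grip":1},{"dx":0,"dy":0,"dz":-0.86,"yaw":-0.3,"grip":1},{"dx":0,"dy":0,"dz":-1.29,"yaw":-0.45,"grip":1},{"dx":0,"dy":0,"dz":-1.72,"yaw":-0.6,"grip":1}]' 20
python3 -c "
from rig import *;print(observe()['joint_pos'],observe()['wrist_torque'])"
```

```text
time: 18.62
position: [486.7, 61.8, 173.0]
tcp_rot: [0.374, 0.601, 0.374, -0.599]
wrist_force: [-1.9, -1.7, 1.8]
opening: 52.7
time: 19.12
position: [486.9, 61.6, 171.3]
tcp_rot: [0.18, 0.685, 0.18, -0.683]
wrist_force: [-0.1, -0.4, 1.1]
opening: 53.3
[-1.05852091e-01  3.72451641e-02  2.05101177e+00  8.70455538e-04
  1.05073562e+00  9.48775775e-01] [-0.34431918  0.14362004  0.08468474]
```

```bash
python3 -m inch '[{"dx":0,"dy":0,"dz":-0.5,"yaw":-0.15,"grip":1},{"dx":0,"dy":0,"dz":-0.95,"yaw":-0.3,"grip":1},{"dx":0,"dy":0,"dz":-1.4,"yaw":-0.45,"grip":1}]' 20
python3 -m inch '[{"dx":0,"dy":0,"dz":-0.43,"yaw":-0.15,"grip":1},{"dx":0,"dy":0,"dz":-0.86,"yaw":-0.3,"grip":1},{"dx":0,"dy":0,"dz":-1.29,"yaw":-0.45,"grip":1}]' 20
```

```text
time: 19.5
position: [487.1, 61.5, 170.1]
tcp_rot: [0.023, 0.708, 0.023, -0.706]
wrist_force: [0.2, -2.1, 2.2]
opening: 53.3
time: 19.88
position: [487.3, 61.4, 168.9]
tcp_rot: [-0.135, 0.695, -0.135, -0.693]
wrist_force: [-0.2, -2.0, 2.6]
opening: 53.0
```

```bash
python3 -m inch '[{"dx":0,"dy":0,"dz":-0.3,"yaw":-0.1,"grip":1},{"dx":0,"dy":0,"dz":-0.55,"yaw":-0.2,"grip":1}]' 20
python3 -c "
from rig import *;print(observe()['joint_pos'][5],observe()['wrist_torque'])"
python3 -m inch '[{"dx":0,"dy":0,"dz":-0.2,"yaw":-0.1,"grip":1},{"dx":0,"dy":0,"dz":-0.4,"yaw":-0.2,"grip":1}]' 20
python3 -c "
from rig import *;print(observe()['joint_pos'][5],observe()['wrist_torque'])"
```

```text
time: 20.12
position: [487.3, 61.3, 168.4]
tcp_rot: [-0.203, 0.679, -0.203, -0.676]
wrist_force: [-0.9, -2.3, 1.8]
opening: 53.3
2.047092154873946 [-0.58904393  0.17305229  0.05191306]
time: 20.38
position: [487.1, 60.9, 168.3]
tcp_rot: [-0.269, 0.655, -0.269, -0.653]
wrist_force: [-2.8, -6.2, 8.4]
opening: 53.2
2.2463750392573383 [-0.8733077   0.84607938  0.39940977]
```

```bash
python3 -m inch '[{"dx":0,"dy":0,"dz":0,"yaw":-0.06,"grip":1},{"dx":0,"dy":0,"dz":0,"yaw":-0.12,"grip":1}]' 20
python3 -c "
from rig import *;print(observe()['joint_pos'][5],observe()['wrist_torque'])"
```

```text
time: 20.62
position: [487.1, 60.8, 168.3]
tcp_rot: [-0.306, 0.638, -0.307, -0.636]
wrist_force: [-1.4, -6.2, 4.6]
opening: 53.6
2.3629433238871185 [-1.15936998  0.41624012  1.12034043]
```

```bash
python3 -m inch '[{"dx":0,"dy":0,"dz":0,"yaw":0,"grip":-0.6},{"dx":0,"dy":0,"dz":0,"yaw":0,"grip":-0.6},{"dx":0,"dy":0,"dz":0.5,"yaw":0,"grip":-0.6},{"dx":0,"dy":0,"dz":0.5,"yaw":0,"grip":-0.6}]' 5
python3 -m inch '[{"dx":0,"dy":0,"dz":15,"yaw":0,"grip":-0.6},{"dx":0,"dy":0,"dz":50,"yaw":0,"grip":-0.6},{"dx":0,"dy":0,"dz":90,"yaw":0,"grip":-0.6},{"dx":0,"dy":0,"dz":130,"yaw":0,"grip":-0.6}]' 5
python3 -m inch '[{"dx":-20,"dy":-55,"dz":0,"yaw":0,"grip":-0.6},{"dx":-30,"dy":-110,"dz":0,"yaw":0,"grip":-0.6},{"dx":-40,"dy":-170,"dz":0,"yaw":0,"grip":-0.6},{"dx":-40,"dy":-170,"dz":0,"yaw":0,"grip":-0.6}]' 5
python3 - <<'E'
from h import *
d=read_camera("side");c=read_camera("top")
a=[cv2.resize(x["color"][v-40:v+40,u-40:u+40],(400,400),interpolation=cv2.INTER_CUBIC) for x,u,v in((c,326,278),(d,355,245))]
cv2.imwrite("pics/end.png",cv2.convertScaleAbs(np.hstack(a),alpha=1.6)); cv2.imwrite("pics/endtop.png",c["color"]); print(observe()["wrist_force"],observe()["time"])
E
```

```text
time: 21.12
position: [486.2, 61.5, 167.7]
tcp_rot: [-0.307, 0.637, -0.307, -0.637]
wrist_force: [-0.2, -1.2, -0.3]
opening: 74.9
time: 21.62
position: [486.1, 61.5, 300.1]
tcp_rot: [-0.307, 0.637, -0.307, -0.636]
wrist_force: [0.2, -0.3, 0.7]
opening: 75.1
time: 22.12
position: [445.7, -111.7, 299.0]
tcp_rot: [-0.309, 0.637, -0.309, -0.635]
wrist_force: [1.1, 0.4, -0.3]
opening: 75.4
[-0.5619837   0.03664438 -0.60710301] 22.225
```

View pics/end.png

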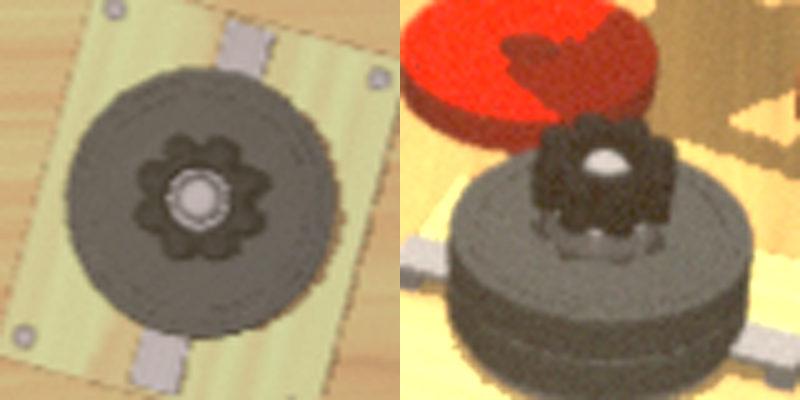

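View pics/endtop.png

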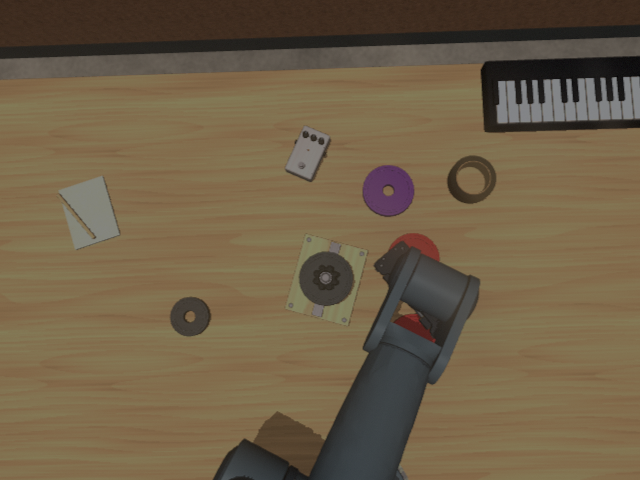

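The knob sits centred on the disc (top crop 200,200) and flat against it (side crop 600,240). The tape, pedal and spare disc are where they were.

```bash
python3 -c "
from rig import *;print(hand_in())"
```

```text
the job is handed in; nothing more can be done
None
```

The knob is screwed fully home on the disc, and I handed the job in at about 22 s. `hand_in()` gives no verdict, so these are my own readings:

- **Grip:** I gripped the star knob across its flats twice, 90° apart, to centre it in the jaws. I then set it over the spigot and lowered it to a light contact of about 6 N.
- **Turning back:** It climbed about 3 mm over roughly 75–80° counter-clockwise. Contact force then vanished as it passed the start. I lowered it about 4 mm until it touched again, slightly short of the stated 5 mm because I had turned a little past the start.
- **Turning home:** It went clockwise for about 3.9 rad with roughly 3–6 N of vertical thread contact. It then stalled with torque rising to about 1.1 N m.
- **Last checks:** Tool height at the end puts the foot at −0.2 mm relative to the disc, within about 0.5 mm. Both views show the knob centred and square, with the gripper clear. The pedal, tape and spare disc are unmoved in the top view.

**Disagreements:**
- The two cameras differed by about 2 mm on the spigot's x position. I started between them and followed the side forces.
- Judged by the drop instead of by the height of the knob when I gripped it on the bench, the foot would read about 0.6–0.8 mm higher. That is still within the 1 mm limit, and the stall and torque agree with it being home.

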